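# Put the potting tools away in the fitted drawer

### The job

Pull the drawer of the green bench cabinet well open, press every hand tool that lies on the bench (trowel, hand rake, snips; not all are always there) fully home, flat, in its own cut-out in the drawer's foam, and stand the wooden tamper and the green tin upright on the floor of the drawer's open bay. When all is in, push the drawer fully shut. Leave the blue planter and the seed tray alone.

Things in the scene. Friction and masses are not known exactly. Their poses are not given: they have to be found in the camera images.
- drawer (a joint): How far the drawer is out of its fixed green cabinet (270 mm deep, 340 wide, 120 high), m: 0 shut, 0.20 fully open. Slides along drawer_handle's -x with 2.5 N friction, stays where left. Front panel 334 mm wide, 14 thick, top edge 106 mm above the bench; other walls and foam reach 58 mm. Inside, from +y to -y: cut-outs for rake, trowel, snips, then the open bay.
- drawer_handle (a point): Middle of the dark steel bar handle on the drawer front: round bar about 10 mm thick, 110 mm long, along its y, 35 mm in front of the panel, 86 mm above the bench; the gap behind it is open above and below. Its x points into the cabinet (the drawer opens along -x, towards the robot, a little askew), z up. Moves with the drawer.
- bay (a point): The open bay in the drawer, floored with grey felt: 180 mm long (x) and 87 mm wide (y), between the foam and the drawer's side wall. Origin: centre of its floor, 20 mm above the bench; axes parallel to drawer_handle's. Moves with the drawer. With the drawer shut the cabinet's ceiling is 88 mm above this floor.
- pocket_trowel (a point): Yellow-floored cut-out for the trowel in the black foam of the drawer. Moves with the drawer. Origin on its floor (20 mm below the foam top, 38 mm above the bench) under the handle's grip; x towards the head's end, z up: the seated trowel's origin and axes coincide with these. Outline of the trowel plus 2 mm all round. Springy cheeks hold the handle up until it is pressed down with 5 to 10 N.
- pocket_rake (a point): Yellow-floored cut-out for the rake in the black foam of the drawer. Moves with the drawer. Origin on its floor (20 mm below the foam top, 38 mm above the bench) under the handle's grip; x towards the head's end, z up: the seated rake's origin and axes coincide with these. Outline of the rake plus 2 mm all round. Springy cheeks hold the handle up until it is pressed down with 5 to 10 N.
- pocket_snips (a point): Yellow-floored cut-out for the snips in the black foam of the drawer. Moves with the drawer. Origin on its floor (20 mm below the foam top, 38 mm above the bench) under the handle's grip; x towards the head's end, z up: the seated snips's origin and axes coincide with these. Outline of the snips plus 2 mm all round. Springy cheeks hold the handle up until it is pressed down with 5 to 10 N.
- trowel: Short trowel with a blue handle and a steel scoop blade. Loose, 130 g. Origin on the underside below the grip, z up, x towards the head. Handle 26 mm wide, 36 high, x = -45 to 35 mm; then the blade, 52 mm wide (y from -26 to 26), 12 high, x = 35 to 95 mm, undersides level. Starts flat on the bench, any heading; may be absent.
- rake: Hand rake with an orange handle and a five-tined steel head. Loose, 130 g. Origin on the underside below the grip, z up, x towards the head. Handle 26 mm wide, 36 high, x = -45 to 50 mm; then the head, 70 mm wide (y from -35 to 35), 12 high, x = 50 to 88 mm, undersides level. Starts flat on the bench, any heading; may be absent.
- snips: Pruning snips with a red handle and steel blades set to one side. Loose, 130 g. Origin on the underside below the grip, z up, x towards the head. Handle 26 mm wide, 36 high, x = -45 to 35 mm; then the blades, 40 mm wide and offset to +y (y from -13 to 27), 12 high, x = 35 to 95 mm, undersides level. Starts flat on the bench, any heading; may be absent.
- tamper: Round wooden soil tamper standing upright, loose, about 160 g, 72 mm high: foot 60 mm across and 18 high, thin neck, grip knob 32 mm across from 50 to 72 mm. Origin: centre of its underside, z up.
- tin: Green round seed tin with a pale band, standing upright, loose, about 150 g, 50 mm across, 68 mm high. Origin: centre of its underside, z up.
- planter: Bystander: open round glazed blue planter, 140 mm across the rim, 85 high, beside the cabinet. Origin: centre of its underside.
- seed_tray: Bystander: black seed tray 120 x 160 mm with a clear lid, 80 high over all, beside the cabinet. Origin: centre of its underside.
There are look-alikes about, which are no part of the job. Of the things that look like the rake, take the one that is farthest from the robot's base at the start. What is shaped like the trowel but turquoise is not meant.

How it is judged:
On the way, in this order (a step that is already met when the one before it is completed fails the run):
1. the drawer is pulled open, at least 0.15 m (value of joint drawer above 0.15 m), for 0.2 s.
2. with the drawer open (over 0.10 m) every tool present is home in its foam cut-out and the tamper and tin stand in the bay (z of trowel in the frame of pocket_trowel below 0.004 m and distance between trowel and pocket_trowel below 0.006 m and angle between the x axis of trowel and the x axis of pocket_trowel, either way round below 0.06 rad and angle between each of trowel, rake, snips's own z axis and vertical below 0.06 rad and z of rake in the frame of pocket_rake below 0.004 m and distance between rake and pocket_rake below 0.006 m and angle between the x axis of rake and the x axis of pocket_rake, either way round below 0.06 rad and z of snips in the frame of pocket_snips below 0.004 m and distance between snips and pocket_snips below 0.006 m and angle between the x axis of snips and the x axis of pocket_snips, either way round below 0.06 rad and x of tamper in the frame of bay between -0.068 and 0.068 m and y of tamper in the frame of bay between -0.022 and 0.022 m and z of tamper in the frame of bay between -0.008 and 0.008 m and angle between each of tamper, tin's own z axis and vertical below 0.1 rad and x of tin in the frame of bay between -0.068 and 0.068 m and y of tin in the frame of bay between -0.022 and 0.022 m and z of tin in the frame of bay between -0.008 and 0.008 m and value of joint drawer above 0.1 m), for 0.2 s.
At the end, for the whole second after the job is handed in: The drawer is shut to within 8 mm; every tool present lies in its own cut-out, within 4 mm of the floor's height, 6 mm of its place and 0.06 rad of flat and straight; tamper and tin stand upright (0.1 rad) on the bay's floor; all at rest (value of joint drawer below 0.008 m and z of trowel in the frame of pocket_trowel below 0.004 m and distance between trowel and pocket_trowel below 0.006 m and angle between the x axis of trowel and the x axis of pocket_trowel, either way round below 0.06 rad and angle between each of trowel, rake, snips's own z axis and vertical below 0.06 rad and z of rake in the frame of pocket_rake below 0.004 m and distance between rake and pocket_rake below 0.006 m and angle between the x axis of rake and the x axis of pocket_rake, either way round below 0.06 rad and z of snips in the frame of pocket_snips below 0.004 m and distance between snips and pocket_snips below 0.006 m and angle between the x axis of snips and the x axis of pocket_snips, either way round below 0.06 rad and x of tamper in the frame of bay between -0.068 and 0.068 m and y of tamper in the frame of bay between -0.022 and 0.022 m and z of tamper in the frame of bay between -0.008 and 0.008 m and angle between each of tamper, tin's own z axis and vertical below 0.1 rad and x of tin in the frame of bay between -0.068 and 0.068 m and y of tin in the frame of bay between -0.022 and 0.022 m and z of tin in the frame of bay between -0.008 and 0.008 m and linear speed of each of tamper, tin, trowel, rake, snips below 0.02 m/s); the robot touches nothing.
It fails at once if the planter or the seed tray is moved more than 20 mm (distance of any of planter, seed_tray from where it was at the start of the episode above 0.02 m).
Of trowel, rake, snips only 2 to 3 are there at a start; the rules pass over those that are not, and their reading is None.
At some moment in a run one of trowel, rake, snips may be knocked a few centimetres aside while the robot is not near it.
It also fails if it takes over 210 s, if anything falls off the work surface, if the arm or the gripper's body presses on something with over 40 N, if the wrist force passes 120 N, or if a joint passes its speed limit or range.

### The arm

A 6-joint arm with a two-finger parallel gripper is mounted at the origin on the work surface. World frame = base frame: x ahead of the robot, y to its left, z up, the work surface at z = 0. Lengths are in m, angles in rad, forces in N, time in s.
With the tool pointing down it reaches from about 0.35 to 0.95 m from the base axis. Payload 17.4 kg.
Tool frame: the origin (TCP) lies on the centre line of the jaws, within the pads' length; the fingertips stand 11 mm ahead of it and the grasp point (between the pads) lies 8 mm behind it; z points along the fingers, y is the direction in which the jaws open and shut (so a half turn about z gives the same grasp; the last joint's range is limited). The gripper opens to 93 mm and grips with 3 to 60 N. Pads are 15 mm wide; open, the fingers measure 128 mm over their backs; the gripper's body (75 mm by 188 mm) begins 65 mm behind the grasp point.
Start: joints at [1.305, 0.116, 1.442, -0, 1.584, -0.038], TCP at [0.152, 0.658, 0.23] pointing down, gripper open.
Joint ranges: [-2.83, 2.83], [-0.83, 2.19], [0.07, 2.5], [-1.14, 4.28], [0.01, 3], [-2.97, 2.97]. Speed limits (rad/s): [1.89, 1.89, 2.22, 3.14, 3.14, 3.14].

### API

Orientations are given as [roll, pitch, yaw] about the fixed x, y, z axes, in that order (R = Rz(yaw) Ry(pitch) Rx(roll)).
In Python, from rig import env, eyes gives the robot as it stands. Calls block until the motion is done:
- env.reach(position, orientation): joint-space move of the TCP to a pose.
- env.line_to(position, attitude=None, v=0.15, f_stop=None): straight line of the TCP; attitude=None keeps the orientation; v is the mean speed in m/s. With f_stop (N) it stops when the force on the tool has changed by that much, and returns True; else False.
- env.movej(angles): joint-space move.
- env.command_gripper(opening, squeeze=None): opening from 0.0 (shut) to 1.0 (fully open); squeeze is the grip in N (None keeps the last); returns when the fingers have stopped.
- env.sleep(seconds).
- env.ik(position, orientation): joint angles nearest the present ones, or None.
- env.get_state(): the state.
- eyes.capture(name): name is "side" or "top"; returns a dict with "frame" (400x640x3 uint8, red, green, blue), "mtx" (3x3 intrinsics, pixels), "k1" (the pictures are not rectified: a ray, as slopes to the right and down, at radius r is drawn at 1 + k1 r^2 times it, then the intrinsics apply), "world_from_camera" (4x4, takes a point from camera to world coordinates). Camera axes: x right, y up, looking along -z (the intrinsics and any distortion apply to the point x, -y, -z); pixel columns grow to the right and rows downward; lengths in m; the calibration is good to about 2 mm. A picture is of the moment at which its call begins. There is no depth.
A pose or a line that the arm cannot do raises env.Unreachable and nothing moves.
- env.job_done(): hands the job in, once; it reports no verdict.
The state is a dict: "clock": time; "joint_positions": joint angles; "joint_vel": joint speeds; "effort": joint torques, N m; "tool_pos": TCP position; "ee_rot": TCP orientation; "contact_force": force on the tool from outside, world axes, zero at the start; "ft_torque": the same for the moment, N m; "finger_gap": opening from 0.0 (shut) to 1.0 (fully open).
Only numpy, scipy, OpenCV 4.12 (cv2) and the standard library are available. Lean on these libraries where they do the work, as an engineer would, in place of code of your own. Each camera call takes 0.05 s, during which the arm holds its last target. There are 200 camera calls.

## Working session

There is one attempt and no reset: what is moved stays moved. The work goes in short steps, each a Python script; the robot and the scene stay as the last script left them, time stands still between calls to the robot, and variables do not carry over. Pictures are saved under pics/ and viewed, about 12 in all and at most 16, crops included, and the job is handed in when it is done.

```bash
ls; mkdir -p pics
cat > h.py <<'E'
import numpy as np, cv2
from rig import env, eyes
def cap(n):
    return eyes.capture(n)
def save(c,name,box=None,s=1):
    f=c["frame"][:,:,::-1]
    if box: x0,y0,x1,y1=box; f=f[y0:y1,x0:x1]
    cv2.imwrite("pics/"+name, cv2.resize(f,None,fx=s,fy=s,interpolation=cv2.INTER_CUBIC))
def ray(c,u,v):
    K=c["mtx"]; d=np.array([(u-K[0,2])/K[0,0],(v-K[1,2])/K[1,1]]); p=d.copy()
    for _ in range(20): p=d/(1+c["k1"]*(p@p))
    T=c["world_from_camera"]; return T[:3,3], T[:3,:3]@np.array([p[0],-p[1],-1.])
def at_z(c,u,v,z):
    o,d=ray(c,u,v); return o+d*(z-o[2])/d[2]
def proj(c,P):
    T=c["world_from_camera"]; q=T[:3,:3].T@(np.asarray(P,float)-T[:3,3]); x,y=q[0]/-q[2],-q[1]/-q[2]
    k=1+c["k1"]*(x*x+y*y); K=c["mtx"]; return np.array([K[0,0]*x*k+K[0,2],K[1,1]*y*k+K[1,2]])
E
python3 - <<'E'
from h import *
for n in("top","side"):
    c=cap(n); save(c,n+"0.png",s=1.25); print(n,c["mtx"],c["k1"],c["world_from_camera"])
print(env.get_state())
E
```

```text
pics
top [[472.13486099   0.         316.07793052]
 [  0.         472.13486099 197.64151961]
 [  0.           0.           1.        ]] -0.08594221389132423 [[ 0.01062107  0.99349765 -0.11335617  0.32411573]
 [-0.99993573  0.01100207  0.00273605  0.05258293]
 [ 0.00396541  0.11331982  0.99355065  1.55896896]
 [ 0.          0.          0.          1.        ]]
side [[423.5853009    0.         316.39205925]
 [  0.         423.5853009  197.33655028]
 [  0.           0.           1.        ]] -0.0907157188261123 [[ 0.74811047  0.39239094 -0.53512623 -0.18426221]
 [-0.66315137  0.41331378 -0.62402081 -0.72402026]
 [-0.02368507  0.8217062   0.56941895  0.77030123]
 [ 0.          0.          0.          1.        ]]
{'clock': 0.1, 'joint_positions': array([ 1.30517259e+00,  1.16460258e-01,  1.44221992e+00, -2.01668474e-05,
        1.58401954e+00, -3.78465427e-02]), 'joint_vel': array([-4.87414717e-04, -5.49863338e-04, -1.09081290e-03,  5.19815757e-04,
       -2.22726193e-03,  6.04628557e-05]), 'effort': array([ 5.77416049e-04, -7.22905827e+01, -6.23856497e+01,  7.80736632e-02,
        2.28538824e-02, -2.14666284e-05]), 'tool_pos': array([0.15242019, 0.65737689, 0.22895069]), 'ee_rot': array([-3.14048563e+00, -2.17373407e-05,  2.91381519e+00]), 'contact_force': array([-0.52180358, -0.19758649, -0.01312298]), 'ft_torque': array([0.02474552, 0.00061852, 0.04018677]), 'finger_gap': 1.00343046251065}
```

View pics/top0.png

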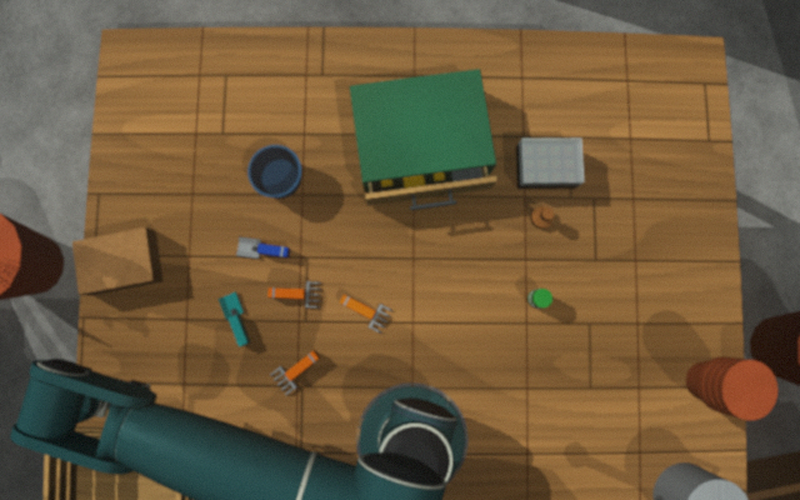

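View pics/side0.png

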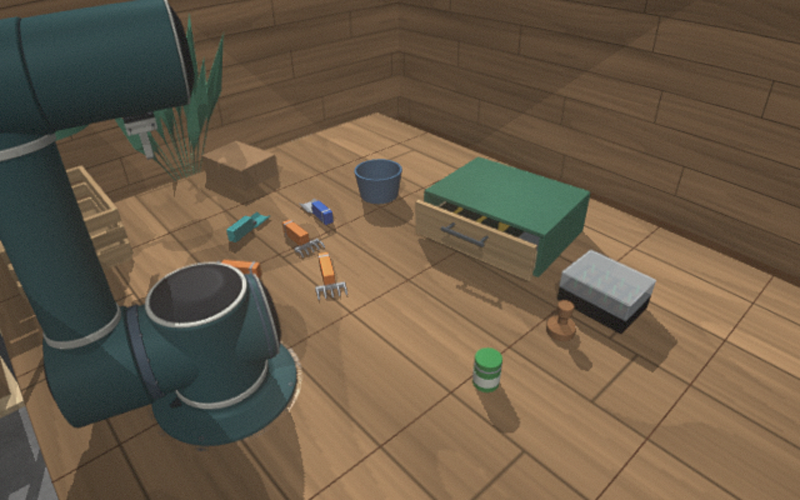

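Top image: the blue trowel is at (263,249), and the turquoise look-alike is at (235,320). There are three rakes, at (292,294), (365,312) and (297,372). The tamper is at (543,216) and the tin at (541,298). The drawer is ajar, with its handle at (433,201). I see no red snips, though the arm could be hiding them. Next I'll take close crops.

Run:
```python
from h import *
c=cap("top"); save(c,"c1.png",(170,180,330,320),5); save(c,"c2.png",(270,50,480,250),3)
for u,v in((292,294),(365,312),(297,372),(263,249),(543,216),(541,298),(433,201)):
    p=at_z(c,u/1.25,v/1.25,.03);print(u,v,p,np.hypot(*p[:2]))
```

```text
292 294 [0.37320099 0.31413142 0.03      ] 0.4878089066984684
365 312 [0.32919167 0.12416762 0.03      ] 0.35183057799993867
297 372 [0.17383309 0.29608589 0.03      ] 0.3433435540680356
263 249 [0.48960462 0.39381235 0.03      ] 0.6283318050624102
543 216 [ 0.58542251 -0.34135494  0.03      ] 0.6776744880384925
541 298 [ 0.36944211 -0.33237325  0.03      ] 0.49695014978649166
433 201 [ 0.62174382 -0.05016032  0.03      ] 0.6237639266679537
```

View pics/c1.png

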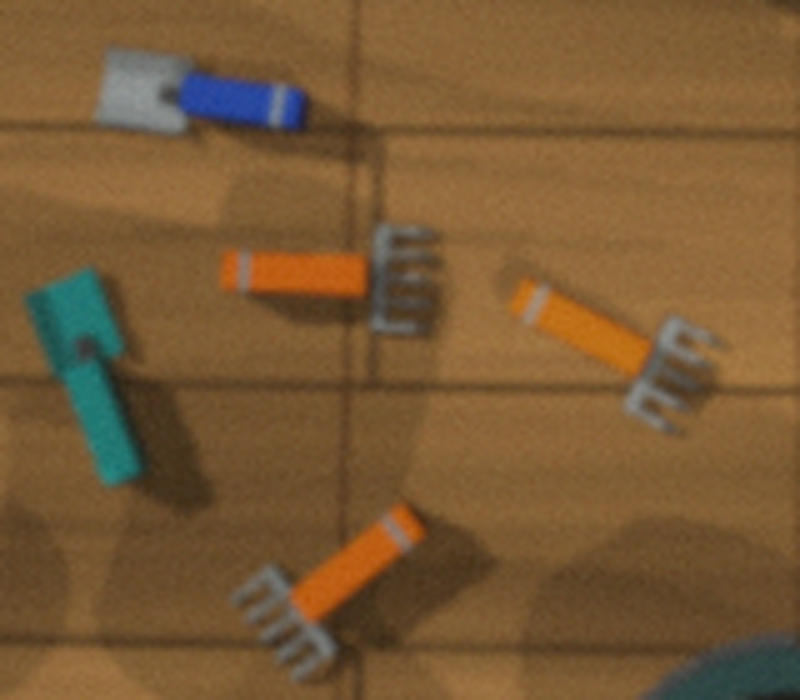

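View pics/c2.png

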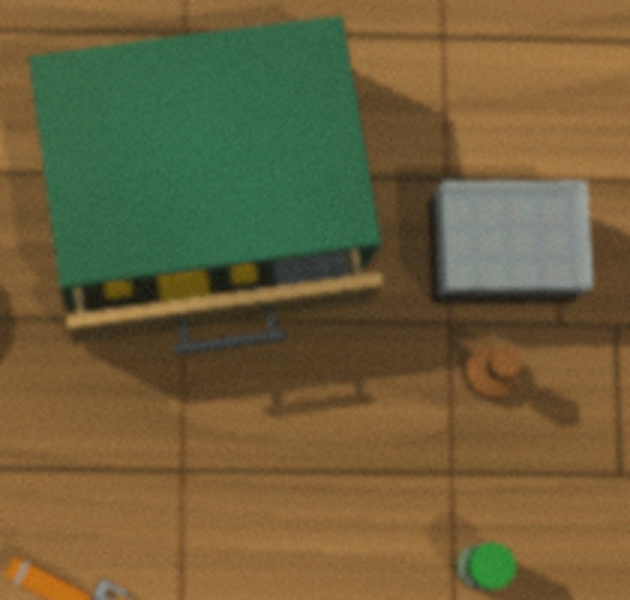

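The farthest rake is the one at (292,294), 0.488 m out against 0.352 and 0.343 m, with its head towards -y. The crops confirm that choice and the blue trowel. Handle ends are at raw (330.7,166) and (363.3,162). Now to open the drawer.

```bash
cat >> h.py <<'E'
pi=np.pi
def down(psi):
    q=(psi+pi/2)%pi-pi/2   # placeholder range (-pi/2,pi/2]
    return [pi,0,q]
def go(p,psi):
    "reach, tool down, choosing the half turn with smaller last joint"
    best=None
    for k in(-1,0,1,2):
        o=[pi,0,psi+k*pi]; a=env.ik(list(p),o)
        if a is not None:
            s=abs(a[5])
            if best is None or s<best[0]-1e-3: best=(s,o)
    env.reach(list(p),best[1]); return best[1]
E
python3 - <<'E'
from h import *
c=cap("top")
a=at_z(c,330.7,166,.088);b=at_z(c,363.3,162,.088)
e=at_z(c,270+70/3,50+325/3,.106);f=at_z(c,270+383/3,50+281/3,.106)
y1=(a-b);y2=e-f
print(a,b,np.linalg.norm(y1),e,f,np.linalg.norm(y2))
th=np.arctan2(-y2[0],y2[1]); print("heading",th,np.arctan2(-y1[0],y1[1]))
# cabinet roof corners
for u,v in((31,58),(342,17),(378,245),(62,288)):print(at_z(c,270+u/3,50+v/3,.12))
h=(a+b)/2;print(h)
E
```

```text
[0.59314166 0.00337154 0.088     ] [ 0.60725891 -0.09988175  0.088     ] 0.10421391001109287 [0.61288647 0.12106116 0.106     ] [ 0.66398073 -0.20678741  0.106     ] 0.3318061327693191
heading 0.15460346568780908 0.13588189916897142
[0.89864223 0.1669229  0.12      ]
[ 0.94948959 -0.16457997  0.12      ]
[ 0.69907083 -0.19952898  0.12      ]
[0.64903635 0.12935376 0.12      ]
[ 0.60020029 -0.04825511  0.088     ]
```

Run:
```python
from h import *
th=.153; x=np.array([np.cos(th),np.sin(th),0]); h=np.array([.602,-.048,.078])
env.command_gripper(.23,30)
o=go(h+[0,0,.12],th+pi/2)
print(o, env.get_state()["finger_gap"])
print(env.line_to(list(h+[0,0,.0]),v=.08,f_stop=8), env.get_state()["tool_pos"])
env.command_gripper(0.0,25); s=env.get_state(); print(s["finger_gap"],s["contact_force"])
print(env.line_to(list(h-x*.15),v=.1,f_stop=30), env.get_state()["tool_pos"])
print(env.line_to(list(h-x*.20),v=.04,f_stop=15), env.get_state()["tool_pos"])
s=env.get_state();print(s["contact_force"],s["clock"])
env.command_gripper(.23)
p=s["tool_pos"]
env.line_to([p[0],p[1],.26],v=.2)
c=cap("side"); save(c,"s1.png",s=1.25); print(env.get_state()["clock"])
```

```text
[3.141592653589793, 0, 1.7237963267948966] 0.22806386454594577
False [ 0.60221499 -0.04803007  0.07848112]
0.10640944976363384 [-2.10089648  0.06759294  3.95424639]
False [ 0.45264895 -0.07060185  0.0781953 ]
True [ 0.427741  -0.0743075  0.0782934]
[ 7.69676727  1.00602388 -2.18746678] 8.7583
10.3167
```

View pics/s1.png

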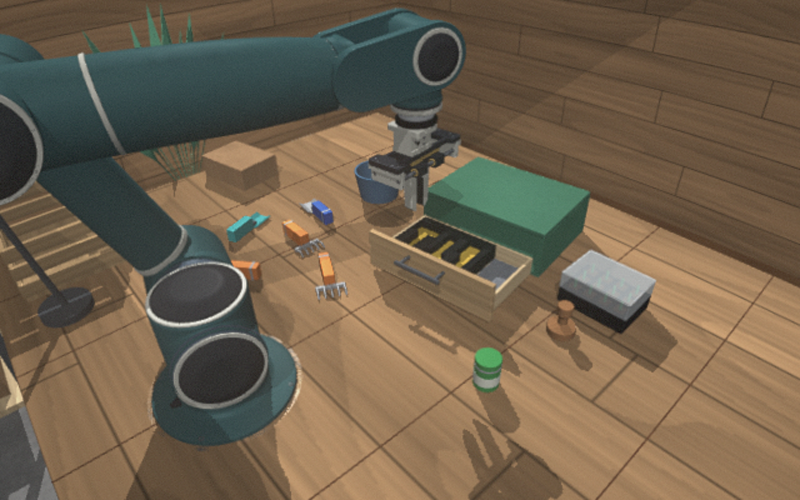

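The drawer is fully open. Next I'll swing the arm aside and measure the pockets and everything else.

Run:
```python
from h import *
q=env.get_state()["joint_positions"].copy()
env.movej([-1.35,.116,1.442,0,1.584,0])
c=cap("top"); save(c,"t2.png",(280,60,440,220),5*.75); save(c,"t3.png",(180,110,460,290),2.85)
import pickle; pickle.dump({k:c[k] for k in c},open("top2.pkl","wb"))
print(env.get_state()["clock"])
```

```text
12.625
```

View pics/t2.png

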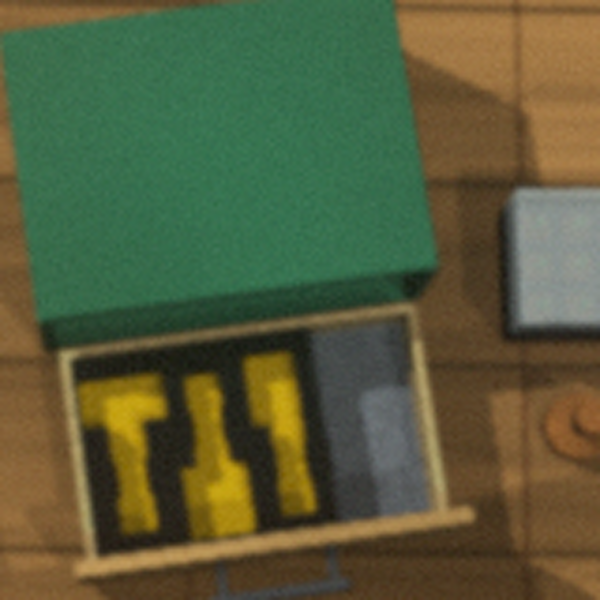

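View pics/t3.png

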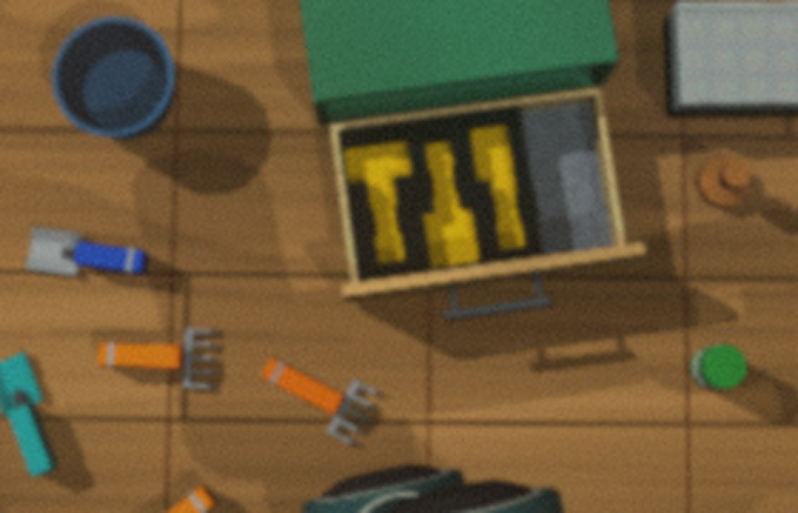

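t2/t3 show that the rake pocket's head points into the cabinet, the trowel pocket's head points to the robot, and the snips pocket's head points into the cabinet. No snips are visible so far. I'll fit the outlines to the colour masks in code, and look for red over the whole bench.

```bash
cat > fit.py <<'E'
from h import *
from scipy.optimize import minimize
def outl(hx,head,g=0):  # handle -45..hx, head x0..x1,y0..y1
    x0,x1,y0,y1=head
    return np.array([[-45-g,-13-g],[x0-g,-13-g],[x0-g,y0-g],[x1+g,y0-g],[x1+g,y1+g],[x0-g,y1+g],[x0-g,13+g],[-45-g,13+g]])/1e3
T=dict(trowel=outl(35,(35,95,-26,26),2),rake=outl(50,(50,88,-35,35),2),snips=outl(35,(35,95,-13,27),2))
S=10
def poly(c,pose,pts,z,box,fillhull=False):
    x,y,t=pose; R=np.array([[np.cos(t),-np.sin(t)],[np.sin(t),np.cos(t)]])
    w=pts@R.T+[x,y]; return np.array([(proj(c,[*p,z])-box[:2]+.5)*S-.5 for p in w])
def ras(shape,P):
    m=np.zeros(shape,np.uint8); cv2.fillPoly(m,[np.round(P*16).astype(np.int32)],1,shift=4); return m
def up(c,box):
    x0,y0,x1,y1=box; return cv2.resize(c["frame"][y0:y1,x0:x1].astype(np.float32),None,fx=S,fy=S,interpolation=cv2.INTER_CUBIC)
def opt(model,mask,p0,free=3):
    def cost(d):
        p=np.array(p0,float); p[:free]+=np.array(d)[:free]*[.004,.004,.05][:free]; m=model(p); return 1-(m&mask).sum()/max(1,(m|mask).sum())
    best=min((minimize(cost,s,method="Nelder-Mead",options=dict(initial_simplex=[s]+[[s[j]+(1.5 if j==i else 0) for j in range(free)] for i in range(free)],xatol=.01,fatol=1e-5)) for s in ([0]*free,[1]*free,[-1]*free)),key=lambda r:r.fun)
    p=np.array(p0,float); p[:free]+=best.x*[.004,.004,.05][:free]; return p,1-best.fun
def pocket(c,name,p0,box,thr=60,free=3):
    I=up(c,box); mask=((I[...,0]+I[...,1])/2-I[...,2]>thr).astype(np.uint8)
    return opt(lambda p:ras(mask.shape,poly(c,p,T[name],.058,box))&ras(mask.shape,poly(c,p,T[name],.038,box)),mask,p0,free)
def handle(c,mask,p0,hx,box,z0=0.):
    H=np.array([[-45,-13],[hx,-13],[hx,13],[-45,13]])/1e3
    def model(p):
        P=np.vstack([poly(c,p,H,z0,box),poly(c,p,H,z0+.036,box)]).astype(np.float32)
        return ras(mask.shape,cv2.convexHull(P)[:,0])
    return opt(model,mask,p0)
def cmask(c,box,fn):
    I=up(c,box); m=fn(I[...,0],I[...,1],I[...,2]).astype(np.uint8)
    m=cv2.morphologyEx(m,cv2.MORPH_CLOSE,np.ones((45,45),np.uint8))
    n,l,st,_=cv2.connectedComponentsWithStats(m); return (l==1+st[1:,4].argmax()).astype(np.uint8)
E
python3 - <<'E'
from fit import *; import pickle
c=pickle.load(open("top2.pkl","rb")); q=lambda u,v,z:at_z(c,280+u/3.75,60+v/3.75,z)
a,b=q(215,595,.088),q(348,583,.088); print("bar",(a+b)/2)
I=c["frame"].astype(int); 
for n,(x0,y0,x1,y1),uv,t in(("rake",(296,155,328,208),(130,470),.153),("trowel",(326,154,352,208),(212,430),.153+pi),("snips",(343,149,367,202),(288,440),.153)):
    print(n,[pocket(c,n,[*q(*uv,.045)[:2],t],(x0,y0,x1,y1),thr=k) for k in(40,60)])
r=(I[...,0]>110)&(I[...,1]<70)&(I[...,2]<70); n,l,st,ce=cv2.connectedComponentsWithStats(r.astype(np.uint8)); print([(ce[i].round(),st[i,4]) for i in range(1,n) if st[i,4]>15])
for nm,box,fn,uv,hx,t in(("trowel",(200,190,238,212),lambda R,G,B:(B>R*1.5)&(B>80),(218,200),35,1.5),("rake",(205,225,246,245),lambda R,G,B:(R>130)&(G<R*.6)&(B<R*.35),(230,235),50,-1.6)):
    m=cmask(c,box,fn); p0=at_z(c,*uv,.02)
    print(nm,m.sum(),handle(c,m,[*p0[:2],t],hx,box))
    cv2.imwrite(f"pics/m_{nm}.png",m*255)
# tamper/tin
for nm,u,v,z in(("tin",180+722/2.85,110+367/2.85,.068),("tamper knob",180+736/2.85,110+174/2.85,.072),("tamper foot",180+725/2.85,110+182/2.85,.012)):print(nm,at_z(c,u,v,z))
# bay corners at wall top z=.058 (inner)
for uv in((408,318),(440,510),(305,335),(335,522)):print(uv,q(*uv,.058))
E
```

```text
bar [ 0.432206   -0.07400146  0.088     ]
rake [(array([0.53039119, 0.05207162, 0.15650837]), np.float64(0.5620242296053527)), (array([0.53101869, 0.05167925, 0.1608053 ]), np.float64(0.8681229909624868))]
trowel [(array([ 0.56571379, -0.01440322,  3.27759221]), np.float64(0.6502537949528324)), (array([ 0.57699155, -0.01259553,  3.30424602]), np.float64(0.6967900905700586))]
snips [(array([ 0.54754353, -0.08459053,  0.15485054]), np.float64(0.7461209952676967)), (array([ 0.54805135, -0.08515983,  0.1636798 ]), np.float64(0.7947018655145268))]
[(array([  7., 220.]), np.int32(83)), (array([570., 293.]), np.int32(19))]
trowel 19664 (array([0.48900802, 0.37575037, 1.40843348]), np.float64(0.8595348430532482))
rake 19712 (array([ 0.37543943,  0.33210637, -1.58819364]), np.float64(0.7430869398697817))
tin [ 0.36715104 -0.32449965  0.068     ]
tamper knob [ 0.58410583 -0.34315935  0.072     ]
tamper foot [ 0.58491232 -0.3458727   0.012     ]
(408, 318) [ 0.67100781 -0.18629968  0.058     ]
(440, 510) [ 0.50355939 -0.21242756  0.058     ]
(305, 335) [ 0.65472596 -0.09669152  0.058     ]
(335, 522) [ 0.49222876 -0.12219823  0.058     ]
```

Run:
```python
from fit import *; import pickle
c=pickle.load(open("top2.pkl","rb"))
def tile(box,P,m,s=1.0):
    I=cv2.cvtColor(np.clip(up(c,box),0,255).astype(np.uint8),cv2.COLOR_RGB2BGR)
    k,_=cv2.findContours(m,0,1); cv2.drawContours(I,k,-1,(255,255,0),1)
    for p in P: cv2.polylines(I,[np.round(p).astype(np.int32)],True,(0,0,255),1)
    return I
box=(292,145,372,218)
I=up(c,box); m=((I[...,0]+I[...,1])/2-I[...,2]>60).astype(np.uint8)
A=tile(box,[poly(c,p,T[n],z,box) for n,p in(("rake",[.531,.0517,.157]),("trowel",[.571,-.0135,.157+pi]),("snips",[.548,-.085,.157])) for z in(.058,.038)],m)
cv2.imwrite("pics/o1.png",A[:600])
H=lambda hx:np.array([[-45,-13],[hx,-13],[hx,13],[-45,13]])/1e3
L=[]
for box,fn,p,hx in(((186,185,240,215),lambda R,G,B:(B>R*1.5)&(B>80),(.489,.3757,1.408),35),((205,220,259,250),lambda R,G,B:(R>130)&(G<R*.6)&(B<R*.35),(.3754,.3321,-1.588),50)):
    m=cmask(c,box,fn); L.append(tile(box,[poly(c,p,H(hx),z,box) for z in(0,.036)],m))
cv2.imwrite("pics/o2.png",np.vstack(L))
```

```text
(no output)
```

View pics/o1.png

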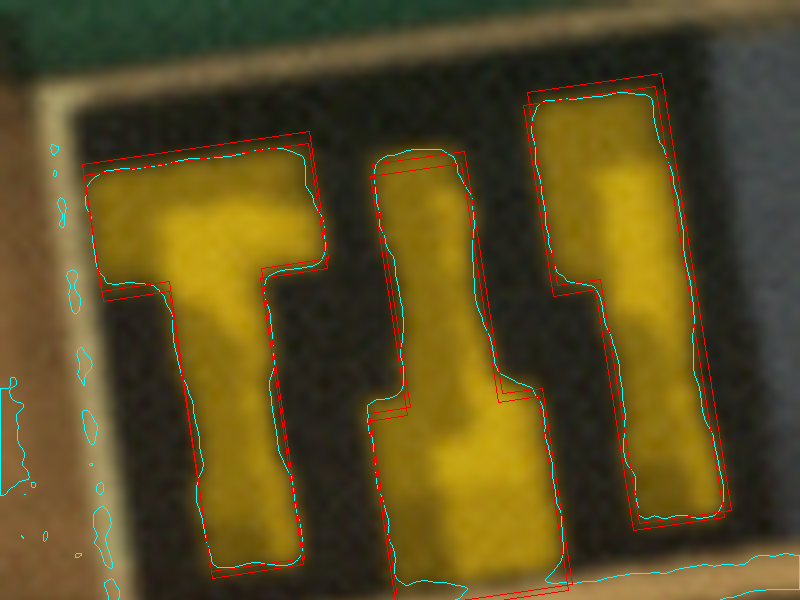

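View pics/o2.png

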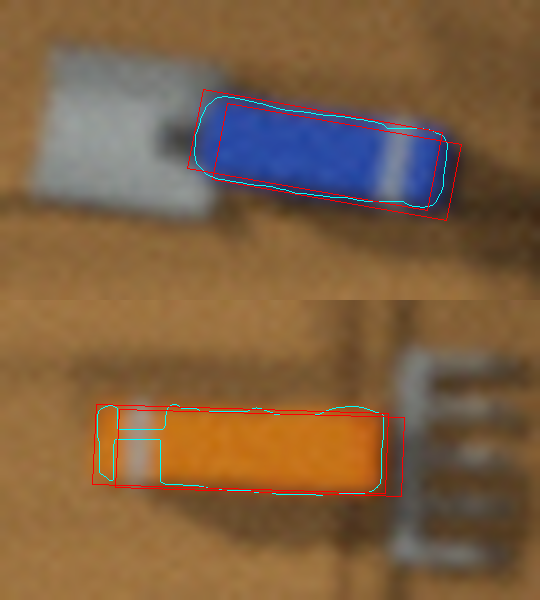

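Overlay o1: the rake pocket model fits. The trowel pocket model should move about 13 px (4 mm) up, because the panel spoils its mask at the bottom. In o2, the handle fits are good across but loose along. I'll refit the trowel pocket with the panel clipped off, and use the head centres for the along-axis position.

Run:
```python
from fit import *; import pickle
c=pickle.load(open("top2.pkl","rb"))
# trowel pocket w/o bottom rows
for bot in(198,200,202):
  box=(326,154,352,bot); print("pT",bot,*[pocket(c,"trowel",[.575,-.0135,.156+pi],box,thr=t,free=f) for t,f in((60,3),(70,2),(60,2))])
for t in(55,70,80): print("pR",pocket(c,"rake",[.531,.0517,.156],(296,155,328,208),thr=t,free=3))
P=lambda box,u,v,z:at_z(c,box[0]+(u+.5)/10-.5,box[1]+(v+.5)/10-.5,z)[:2]
# blade centre, tail
b=(186,185); bc=P(b,126,132,.010); m=P(b,320,150,.03); d=bc-m; t=np.arctan2(d[1],d[0]); u=np.array([np.cos(t),np.sin(t)])
print("trowel head-based",bc-.065*u,t,"tail-based",P(b,447,168,.02)+.045*u)
b=(205,220); hc=P(b,458,153,.006); m=P(b,100,142,.02);d=hc-m; t=np.arctan2(d[1],d[0]); u=np.array([np.cos(t),np.sin(t)])
print("rake head-based",hc-.069*u,t,"tail",m+.045*u, np.linalg.norm(d))
```

```text
pT 198 (array([ 0.57718175, -0.01250975,  3.30451143]), np.float64(0.7684415539248078)) (array([ 0.57636623, -0.01284522,  3.29759265]), np.float64(0.7697854696232198)) (array([ 0.57693476, -0.01279711,  3.29759265]), np.float64(0.7682119205298014))
pT 200 (array([ 0.57738049, -0.01279796,  3.29839682]), np.float64(0.7809431862809268)) (array([ 0.57633867, -0.01284763,  3.29759265]), np.float64(0.7812399232897171)) (array([ 0.57725272, -0.01279665,  3.29759265]), np.float64(0.7809431862809268))
pT 202 (array([ 0.57695327, -0.01260046,  3.30418441]), np.float64(0.7910447761194029)) (array([ 0.57623096, -0.01285854,  3.29759265]), np.float64(0.7892642220974083)) (array([ 0.57702481, -0.01280015,  3.29759265]), np.float64(0.7906045891059156))
pR (array([0.53124056, 0.05203907, 0.16076423]), np.float64(0.7139899760296361))
pR (array([0.53032563, 0.0515928 , 0.14950168]), np.float64(0.9018813525300633))
pR (array([0.53036212, 0.0518179 , 0.15410462]), np.float64(0.8570046871512537))
trowel head-based [0.48920722 0.37479071] 1.4638198402780087 tail-based [0.48912256 0.37487248]
rake head-based [0.37677322 0.33199559] -1.5844126344923768 tail [0.37679345 0.33348154] 0.11548608577306703
```

Pockets: trowel (.5765,-.0127), rake (.5308,.0518), drawer heading .155. Next I'll pick the trowel and take it over its pocket.

```bash
cat >> h.py <<'E'
def plan(pg,hg,pp,hp):
    best=None
    for k in(0,1):
        for m in(-2,-1,0,1,2):
            for n in(-2,-1,0,1,2):
                a=env.ik(list(pg),[pi,0,hg+k*pi]); b=env.ik(list(pp),[pi,0,hp+k*pi])
                if a is None or b is None: continue
                s=max(abs(a[5]),abs(b[5]))
                if best is None or s<best[0]: best=(s,hg+k*pi,hp+k*pi)
                break
            break
    return best
def wrap(a): return (a+pi)%(2*pi)-pi
def st(): 
    s=env.get_state(); return s["tool_pos"].round(4),s["contact_force"].round(1),round(s["finger_gap"],3),round(s["clock"],1)
E
python3 - <<'E'
from h import *
g=np.array([.4892,.3750]); hg=1.435; p=np.array([.5765,-.0127]); hp=.155+pi
b=plan([*g,.15],hg,[*p,.15],hp); print(b)
env.command_gripper(.55,40)
env.reach([*g,.15],[pi,0,wrap(b[1])]); 
print(env.line_to([*g,.034],v=.12,f_stop=10),st())
env.command_gripper(0.,40); print(st())
env.line_to([*g,.15],v=.2); print(st())
env.reach([*p,.15],[pi,0,wrap(b[2])]); print(st(), env.get_state()["ee_rot"])
c=cap("top"); save(c,"t4.png",(270,110,420,230),5); c=cap("side"); save(c,"s4.png",(290,120,450,240),5)
E
```

```text
(np.float64(1.7920583862880453), 1.435, 3.296592653589793)
False (array([0.4896, 0.3753, 0.0349]), array([ 0.5, -0.4, -0.8]), 0.552, 18.2)
(array([0.4892, 0.375 , 0.0342]), array([-1.8, -1.3,  3.8]), 0.275, 18.7)
(array([0.4888, 0.3747, 0.1485]), array([-0.4, -0.5, -2.2]), 0.277, 19.4)
(array([ 0.5765, -0.0124,  0.1498]), array([-0.5,  0.2, -1.4]), 0.279, 21.6) [ 3.14149368e+00 -2.84288733e-04 -2.98677749e+00]
```

View pics/s4.png

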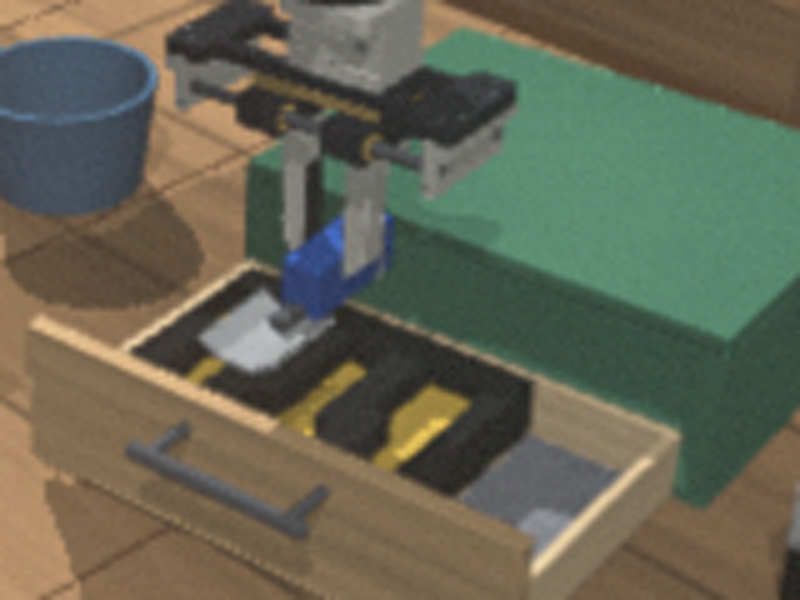

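s4 shows the trowel held level above the drawer, blade at (265,330) pointing to the robot. Now I'll lower it with a contact check and search if it lands on the foam.

```bash
cat >> h.py <<'E'
def insert(p,th,offs,ztop=.058+.034,dz=.034,fs=5):
    """lower over pocket; drawer-frame offsets tried in turn; returns offset if it drops in"""
    u=np.array([np.cos(th),np.sin(th)]); n=np.array([-u[1],u[0]])
    for a,b in offs:
        q=p+a*u+b*n
        env.line_to([*q,ztop+.008],v=.1)
        hit=env.line_to([*q,ztop-.012],v=.04,f_stop=fs); s=st(); print((a,b),hit,*s)
        if s[0][2]<ztop-.006: return q
    return None
E
python3 - <<'E'
from h import *
p=np.array([.5765,-.0127])
m=.001
print(insert(p,.155,[(0,0),(-3*m,0),(3*m,0),(0,2*m),(0,-2*m)]))
E
```

```text
(0, 0) True [ 0.5772 -0.0127  0.0915] [1.2 0.2 2.1] 0.28 22.7
(-0.003, 0) False [ 0.5733 -0.0132  0.0796] [-1.1 -0.5 -3.3] 0.272 23.6
[ 0.57353597 -0.01316314]
```

It dropped in at -3 mm along x, which agrees with the roughly 4 mm camera bias seen on the handle bar. Now press it home.

```bash
cat >> h.py <<'E'
def press(q,zgrip=.073,xs=(0.,),u=None,fs=22):
    print("down",env.line_to([*q,zgrip],v=.05,f_stop=25),*st())
    env.command_gripper(.5); x,y,z=st()[0]
    env.line_to([*q,.12],v=.2); env.command_gripper(0.,20)
    for a in xs:
        r=q+a*u if u is not None else q
        env.line_to([*r,.105],v=.2)
        print("press",env.line_to([*r,.081],v=.05,f_stop=fs),*st())
        env.line_to([*r,.12],v=.2)
E
python3 - <<'E'
from h import *
q=np.array([.57353597,-.01316314]); u=np.array([np.cos(.155),np.sin(.155)])
press(q,xs=(.015,-.015),u=u)
env.movej([-1.35,.116,1.442,0,1.584,0])
c=cap("top"); save(c,"t5.png",(290,130,400,215),7); save(c,"t5b.png",(180,180,300,290),5)
import pickle; pickle.dump(c,open("top3.pkl","wb"));print(st())
E
```

```text
down False [ 0.5734 -0.0132  0.0726] [ 0.3 -0.8 -4. ] 0.28 23.9
press True [ 0.5887 -0.0109  0.0852] [ 0.5 -1.1 10. ] 0.006 26.4
press True [ 0.5597 -0.0154  0.0852] [ 1.4  1.4 10.2] 0.002 27.5
(array([ 0.1733, -0.6521,  0.2294]), array([-0.3,  0.4, -1. ]), 0.004, 30.5)
```

View pics/t5.png

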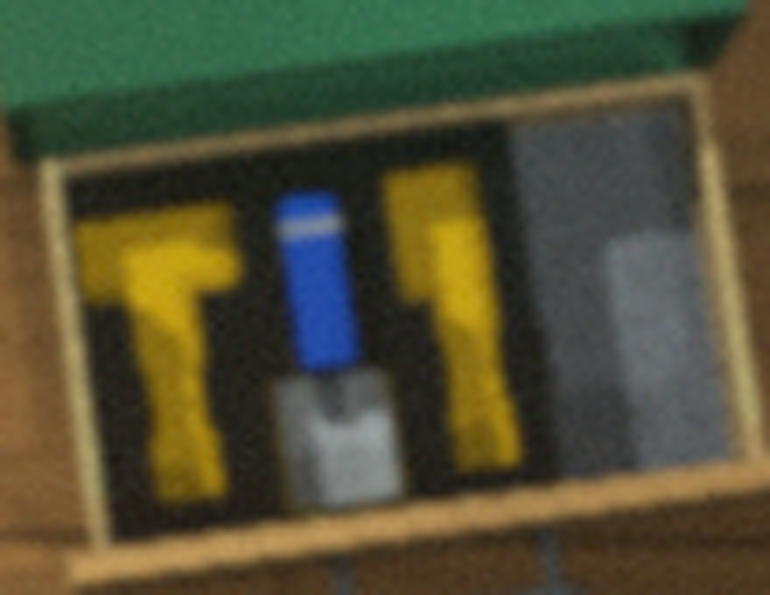

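The trowel is home: handle tops read .0742 m at both ends against a target of .074. Next I'll check that the rake has not moved and pick it.

Run:
```python
from fit import *; import pickle
box=(195,215,250,255); P=[]
for f in("top2.pkl","top3.pkl"):
    c=pickle.load(open(f,"rb")); I=up(c,box); R,G,B=I[...,0],I[...,1],I[...,2]; m=((R>130)&(G<R*.6)&(B<R*.35)); ys,xs=np.nonzero(m); P.append((xs.mean(),ys.mean(),m.sum()))
print(P)
if np.hypot(P[0][0]-P[1][0],P[0][1]-P[1][1])>6: raise SystemExit("moved")
g=np.array([.376,.3327]); hg=-1.587; u=np.array([np.cos(.155),np.sin(.155)]); p=np.array([.5308,.0518])-.003*u; hp=.155
b=plan([*g,.15],hg,[*p,.15],hp); print(b)
env.command_gripper(.55,40)
env.reach([*g,.15],[pi,0,wrap(b[1])]); 
print(env.line_to([*g,.034],v=.12,f_stop=10),st())
env.command_gripper(0.,40); print(st())
env.line_to([*g,.15],v=.2); print(st())
env.reach([*p,.15],[pi,0,wrap(b[2])])
q=insert(p,.155,[(0,0),(.002,0),(-.002,0),(.004,0),(-.004,0),(0,.0015),(0,-.0015)]); print(q)
if q is not None:
    press(q,xs=(.015,-.015),u=u)
    env.movej([-1.35,.116,1.442,0,1.584,0])
c=cap("top"); save(c,"t6.png",(180,130,400,290),3.5); print(st())
```

```text
[(np.float64(363.7182305630027), np.float64(200.18643431635388), np.int64(18650)), (np.float64(364.4177620858229), np.float64(200.03585008147746), np.int64(18410))]
(np.float64(1.6769442771330907), 1.5545926535897931, 3.296592653589793)
False (array([0.3763, 0.333 , 0.0348]), array([-0.2, -0.8,  0.1]), 0.55, 36.1)
(array([0.376 , 0.3328, 0.0342]), array([-1.8, -0.7,  4.3]), 0.278, 36.6)
(array([0.3756, 0.3324, 0.1486]), array([-0.2, -0.4, -1.3]), 0.28, 37.4)
(0, 0) True [0.5276 0.0517 0.0806] [ 1.4  1.6 -2.7] 0.271 40.5
[0.52783597 0.05133686]
down False [0.5277 0.0515 0.0723] [ 1.1  3.7 -4. ] 0.268 40.9
press True [0.543  0.0537 0.0852] [ 1.5  1.2 10.1] 0.005 43.4
press True [0.514  0.0492 0.0852] [ 1.2  0.4 10.5] 0.005 44.5
(array([ 0.1733, -0.6521,  0.2294]), array([ 0.3, -0.5,  1. ]), 0.005, 47.6)
```

View pics/t6.png

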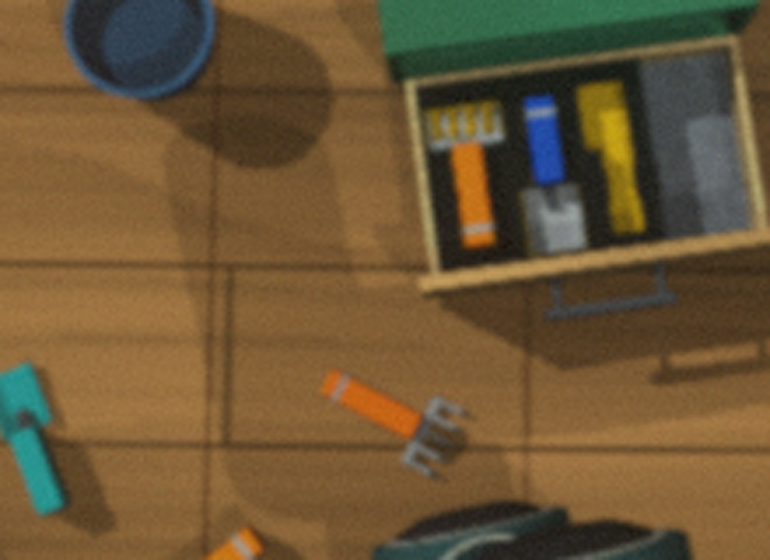

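t6 shows the rake at (475,190) and trowel at (545,150) seated; the presses read .0742 at both ends. Next come the tin and the tamper.

Run:
```python
from h import *; import pickle
c=pickle.load(open("top3.pkl","rb")); q=lambda u,v,z:at_z(c,290+u/7,130+v/7,z)[:2]
th=.155; u=np.array([np.cos(th),np.sin(th)]); n=np.array([-u[1],u[0]])
L=q(535,300,.058);R=q(716,300,.02);B=q(610,108,.02); h=np.array([.4277,-.0743])
for k,v in(("L",L),("R",R),("back",B)): d=v-h; print(k,v,d@u,d@n)
yc=((L-h)@n+(R-h)@n)/2; bay=h+.139*u+yc*n; print("bay",bay,yc)
tin=np.array([.366,-.3245]); dst=bay+.038*u
b=plan([*tin,.16],0.,[*dst,.16],th); print(b)
env.command_gripper(1.,20)
env.reach([*tin,.16],[pi,0,wrap(b[1])]); print(env.line_to([*tin,.054],v=.12,f_stop=8),st())
env.command_gripper(0.,20); print(st())
env.line_to([*tin,.17],v=.2); env.reach([*dst,.17],[pi,0,wrap(b[2])]); print(st())
print(env.line_to([*dst,.0735],v=.06,f_stop=6),st())
env.command_gripper(.75); print(st()); env.line_to([*dst,.17],v=.2)
np.save("bay.npy",bay)
env.movej([-1.35,.116,1.442,0,1.584,0])
c=cap("top"); save(c,"t7.png",(290,130,470,265),4.3); print(st())
```

```text
L [ 0.57758907 -0.11303556] 0.14211212731085654 -0.061411070136103765
R [ 0.58508101 -0.20308458] 0.13561247775402485 -0.1515371433089396
back [ 0.67708967 -0.15330421] 0.23420319540561213 -0.11655787543508798
bay [ 0.58147109 -0.15803881] -0.1064741067225217
(np.float64(1.1347324343618581), 0.0, 0.155)
False (array([ 0.3663, -0.3248,  0.0548]), array([-0.3,  1.1,  0.2]), 0.999, 51.6)
(array([ 0.366 , -0.3246,  0.0541]), array([-0.7, -0.7,  0.6]), 0.535, 52.3)
(array([ 0.6184, -0.153 ,  0.1698]), array([ 0.1, -0.1, -2.1]), 0.54, 54.2)
True (array([ 0.619 , -0.1522,  0.0741]), array([-1.3, -0.2,  5.1]), 0.535, 55.8)
(array([ 0.6184, -0.152 ,  0.0726]), array([-0.6, -0.2, -0.7]), 0.748, 56.3)
(array([ 0.1734, -0.6522,  0.2293]), array([-0.1, -0.2, -0.3]), 0.748, 59.4)
```

View pics/t7.png

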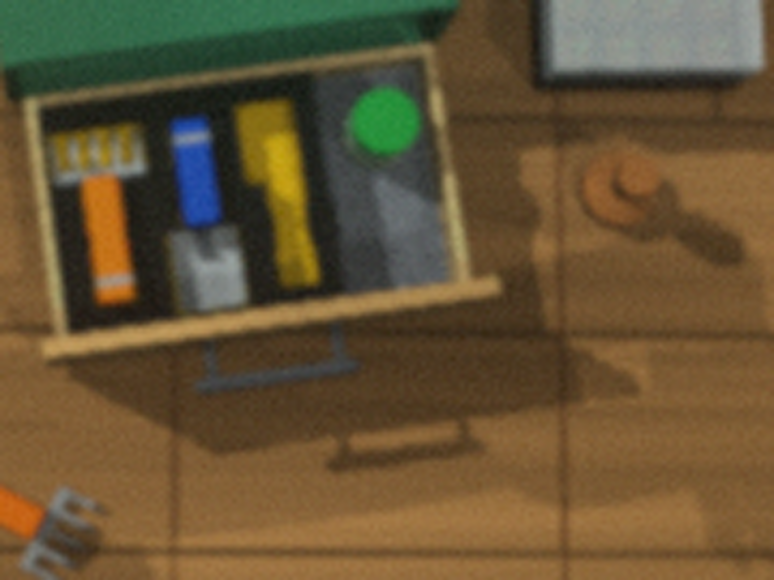

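The tin stands in the bay at (385,120), and the tamper is unmoved at (638,175). Now the tamper.

Run:
```python
from h import *
th=.155; u=np.array([np.cos(th),np.sin(th)]); bay=np.load("bay.npy"); c=cap("top")
t=at_z(c,290+638/4.3,130+175/4.3,.072)[:2]-[.002,0]; print(t)
dst=bay-.042*u
b=plan([*t,.17],0.,[*dst,.17],th); print(b)
env.command_gripper(.8,25)
env.reach([*t,.17],[pi,0,wrap(b[1])]); print(env.line_to([*t,.057],v=.12,f_stop=8),st())
env.command_gripper(0.,25); print(st())
env.line_to([*t,.2],v=.2); env.reach([*dst,.2],[pi,0,wrap(b[2])]); print(st())
print(env.line_to([*dst,.0765],v=.06,f_stop=6),st())
env.command_gripper(.6); print(st()); env.line_to([*dst,.17],v=.2)
env.movej([-1.35,.116,1.442,0,1.584,0])
c=cap("top"); save(c,"t8.png",(285,120,405,215),6.3)
s=cap("side"); save(s,"s8.png",(290,150,450,270),5); print(st())
```

```text
[ 0.58326818 -0.34359592]
(np.float64(1.074856377173762), 0.0, 0.155)
False (array([ 0.5836, -0.3439,  0.058 ]), array([ 0.1, -0.4,  0.5]), 0.801, 62.8)
(array([ 0.5833, -0.3436,  0.057 ]), array([-0.3, -0.8,  0.6]), 0.337, 63.5)
(array([ 0.54  , -0.1646,  0.1997]), array([ 0.7, -1.1, -2.6]), 0.332, 65.2)
False (array([ 0.5401, -0.1646,  0.0769]), array([-1.8,  0.1,  2.7]), 0.334, 67.4)
(array([ 0.54  , -0.1645,  0.0765]), array([ 0.2, -0.3,  0.2]), 0.603, 68.0)
(array([ 0.1734, -0.6521,  0.2294]), array([0.1, 0.6, 0.3]), 0.603, 70.9)
```

View pics/s8.png

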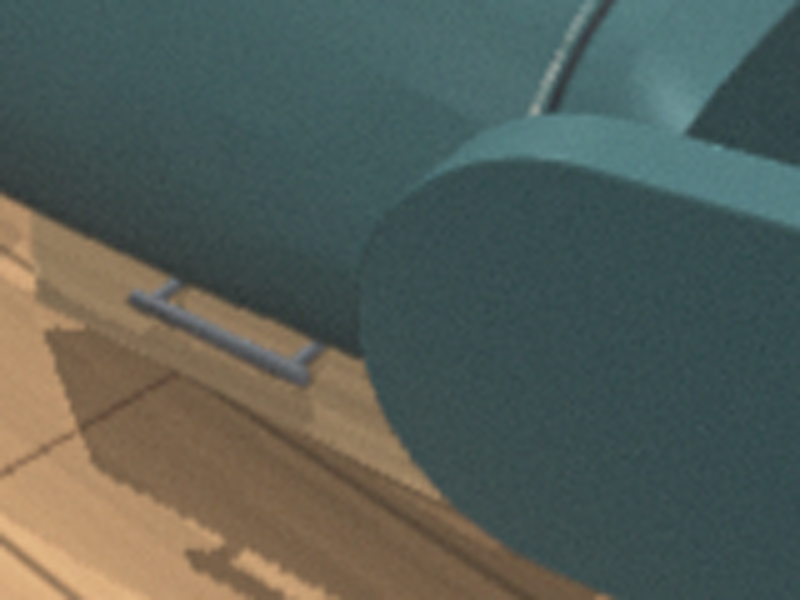

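The arm blocks the side view. I have used 14 pictures, so I'll look at the top crop.

View pics/t8.png

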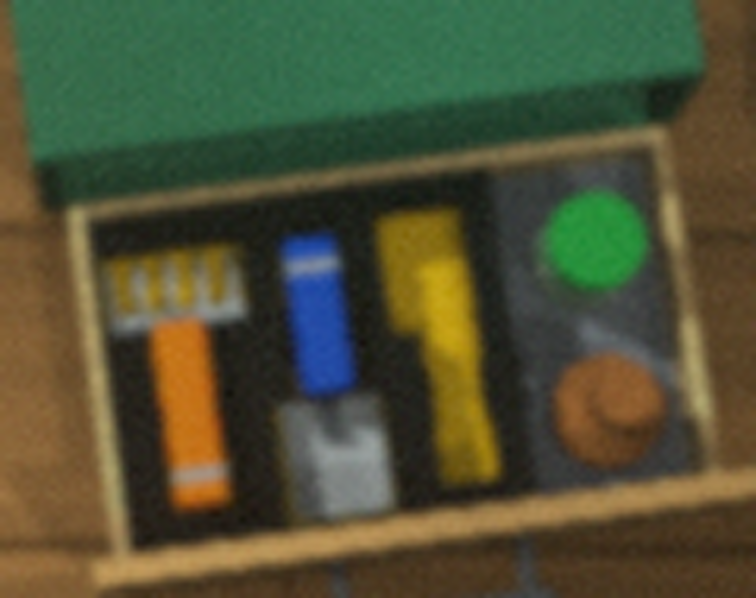

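All pieces look right: the tin is at (597,240), the tamper at (610,405) and both tools are seated. Now I'll grip the handle and push the drawer shut slowly.

Run:
```python
from h import *
th=.155; x=np.array([np.cos(th),np.sin(th),0]); h=np.array([.4277,-.0743,.078])
env.command_gripper(.23,30)
go(h+[0,0,.14],th+pi/2)
print(env.line_to(list(h),v=.08,f_stop=8),*st())
env.command_gripper(0.,25); print(*st()); h=env.get_state()["tool_pos"]; h[2]=.078
print(env.line_to(list(h+x*.185),v=.05,f_stop=30),*st())
print(env.line_to(list(h+x*.215),v=.02,f_stop=14),*st())
p=env.get_state()["tool_pos"]; print("travel",(p-h)@x, (p-h)@[-x[1],x[0],0])
```

```text
False [ 0.4279 -0.0743  0.0784] [-0.9 -0.   0.6] 0.231 75.8
[ 0.4279 -0.0743  0.0782] [ 1.5 -0.4  2. ] 0.111 76.2
False [ 0.6107 -0.0467  0.0783] [-0.5 -7.   5.5] 0.109 80.0
True [ 0.6255 -0.0445  0.0782] [-3.9 -0.7  6.4] 0.112 80.9
travel 0.19987927688269577 -0.0010561338568298283
```

Run:
```python
from h import *
env.command_gripper(.22); p=env.get_state()["tool_pos"]
env.line_to([p[0],p[1],.26],v=.15)
env.movej([1.305,.116,1.442,0,1.584,0]); print(st())
c=cap("top"); a=c["frame"][40:240,180:480,::-1]; s=cap("side"); b=s["frame"][110:310,260:560,::-1]
cv2.imwrite("pics/fin.png",cv2.resize(np.vstack([a,b]),None,fx=1.5,fy=1.5,interpolation=cv2.INTER_CUBIC))
```

```text
(array([0.1533, 0.6572, 0.2294]), array([-0.6, -0.1, -1.3]), 0.218, 85.7)
```

View pics/fin.png

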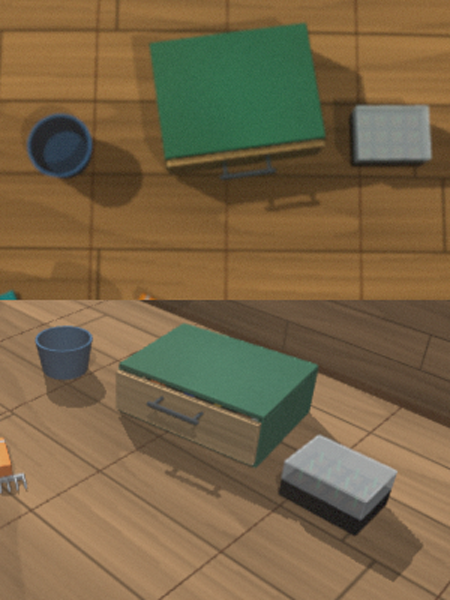

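The drawer is flush with the cabinet, the planter and seed tray are where they were, and the arm is clear. I'll hand the job in.

```bash
python3 -c "
from h import *
env.job_done(); print(st())"
```

```text
the job is handed in; nothing more can be done
the job is handed in; nothing more can be done
```

I opened the drawer to its stop and seated the blue trowel and the farthest of the three orange rakes. I then stood the tin and tamper in the bay, pushed the drawer shut and handed the job in at about 86 s. No verdict was reported.

**Checks that passed**
- **Tools:** pressing gave handle tops at 74.2 mm at both ends of each handle, against 74 mm when seated.
- **Drawer:** it travelled 199.9 mm to its stop, and the last picture shows it flush.
- **Tin and tamper:** the top picture taken before closing shows both standing in the bay.
- **Bystanders:** the planter and seed tray look unmoved.

**Disagreements and limits**
- **Camera bias:** the camera placed the drawer about 3–4 mm too far in. The trowel's first try landed on the foam and it dropped in 3 mm nearer. I used that correction for the rake.
- **Snips:** I saw none in the pictures, and a colour search for red found nothing on the bench, so I took them as absent.
- **Side view:** the arm blocked the side picture I took of the bay. The contents could not be seen once the drawer was shut.

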